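# Sort the bedside medicine tray after the evening round

### The job

The evening medicines are done, so clear the lacquered tray: stand the two amber dropper bottles in the wooden bottle rack, one in each bay, and stand the pill crusher and the small glass bowl, right way up, side by side on the floor of the shallow stainless pan for washing. Lay the folded magnifier flat in the empty bay of the wooden aids tray, next to the hearing-aid case. Keep the bottles upright all the while, and leave the lidded teacup and the balm tin undisturbed on the lacquered tray.

Things in the scene. Friction and masses are not known exactly. Their poses are not given: they have to be found in the camera images.
- bottle_a: One of a like pair of amber glass dropper bottles, upright on the lacquered tray. Origin: centre of the underside, z up along the bottle; yaw means nothing. Glass body 30 mm in diameter and straight from foot to 45 mm up, then a shoulder; white collar 20 mm in diameter, rubber bulb above; 88 mm tall, 60 g. The tray's floor lies 34 mm above the work surface (z = 0).
- bottle_b: One of a like pair of amber glass dropper bottles, upright on the lacquered tray. Origin: centre of the underside, z up along the bottle; yaw means nothing. Glass body 30 mm in diameter and straight from foot to 45 mm up, then a shoulder; white collar 20 mm in diameter, rubber bulb above; 88 mm tall, 60 g. Either bottle may go in either bay.
- crusher: Stainless pill crusher, upright on the lacquered tray (floor at z = 34 mm), 190 to 290 g. Origin: centre of the underside, z up. Round body 44 mm in diameter, 51 mm tall; above it a thin spindle and a T-shaped twist handle: a level bar 56 mm long along the body's x axis, 10 mm wide, from 70 to 80 mm above the origin. The handle is rigid and fit to carry by.
- bowl: Small clear glass bowl, upright on the lacquered tray (floor at z = 34 mm): 40 mm tall, outside diameter 58 mm at the rim, 55 mm at half height, 38 mm at the foot, wall 3.5 mm, 90 g. Origin: centre of the underside, z up. Yaw means nothing.
- magnifier: Folded acrylic pocket magnifier lying flat on the lacquered tray (floor at z = 34 mm): a slab 56 mm along its x, 42 mm along its y, 14 mm thick, clear lens in a black frame, 45 g. Origin: centre of the underside, z up.
- teacup: Loose bystander on the lacquered tray: white porcelain teacup with lid, 61 mm wide, 73 mm tall, 160 g. Origin: centre of the underside. The tray is fixed, to the robot's left, inside 226 x 422 mm, rim 18 mm above its floor. The seven loose things on it stand 85 mm or more apart and 45 mm or more from the rim (centres).
- balm_tin: Loose bystander on the lacquered tray: flat round aluminium tin, 54 mm in diameter, 19 mm tall, 80 g. Origin: centre of the underside. All else on the cart (monitor, flask, post of the tray's swing arm) stands clear, beyond x = 0.72 m or over 0.53 m to either side; carrying with the tool 0.25 m up clears whatever lies between.
- rack: Wooden bottle rack, fixed on the work surface to the robot's right: low open box 130 mm along x, 68 mm along y, 22 mm tall, walls, floor and divider 6 mm thick. Two bays, 56 x 56 mm inside, centred at x = +31 and -31 mm, y = 0; their floor is 6 mm above the origin (centre of the underside). Rack, pan and aids tray lie side by side in any order.
- pan: Shallow stainless pan, fixed on the work surface to the robot's right: 184 mm along its x, 106 mm along its y, 15 mm tall, rolled rim, 2 mm sheet; inner floor 2 mm above the origin (centre of the underside). Empty at the start; crusher and bowl fit in it side by side along x.
- aids_tray: Low wooden tray with two bays, fixed to the robot's right: 182 mm along x, 114 mm along y, 12 mm tall, walls, floor and divider 4 mm thick. The bay at -x holds a round hearing-aid case (fixed, 64 mm wide, top 31 mm above the origin). The bay at +x, centred at x = +44.5 mm, 85 x 106 mm inside, is empty, floor 4 mm above the origin (centre of the underside).

How it is judged:
By the outcome, as a careful person would: the job done as asked, in the order asked, and still so for the second after the job is handed in, with the robot touching nothing.
It also fails if it takes over 144 s, if anything falls off the work surface, if the arm or the gripper's body presses on something with over 40 N, if the wrist force passes 120 N, or if a joint passes its speed limit or range.

### The arm

A 7-joint arm with a two-finger parallel gripper is mounted at the origin on the work surface. World frame = base frame: x ahead of the robot, y to its left, z up, the work surface at z = 0. Lengths are in m, angles in degrees, forces in N, time in s.
With the tool pointing down it reaches from about 0.35 to 0.775 m from the base axis. Payload 3.1 kg.
Tool frame: the origin (TCP) lies where the fingers leave the gripper's body, on its centre line; the fingertips stand 73 mm ahead of it and the grasp point (between the pads) lies 54 mm ahead of it; z points along the fingers, y is the line along which they close (so a half turn about z gives the same grasp; the last joint's range is limited). The gripper opens to 85 mm and grips with 20 to 120 N. Pads are 22 mm wide; open, the fingers measure 114 mm over their backs; the gripper's body (76 mm by 85 mm) begins 54 mm behind the grasp point. The pads swing forward as they close: fully open they stand 13 mm farther back than shut.
Start: joints at [73.413, 17.813, 0.802, 86.603, -0.252, 75.585, -1.558], TCP at [0.135, -0.533, 0.304] pointing down, gripper open.
Joint ranges: [-154.91, 154.91], [-16.99, 109.72], [-72.82, 74.43], [7.12, 147.25], [-82.49, 262.49], [11.32, 116.49], [-174.64, 174.64]. Speed limits (degrees/s): [159.86, 159.86, 180, 180, 180, 180, 180].

### API

Orientations are given as a 3x3 rotation matrix whose columns are the frame's x, y, z axes.
In Python, from bench import * gives the robot as it stands. Calls block until the motion is done:
- reach(position, orientation): joint-space move of the TCP to a pose.
- move_straight(position, orientation=None, vel=0.15): straight line of the TCP; orientation=None keeps the orientation; vel is the mean speed in m/s.
- move_j(angles): joint-space move.
- grip(opening, strength=None): finger opening in m; strength is the grip in N (None keeps the last); returns when the fingers have stopped.
- hold(seconds).
- solve_ik(position, orientation): joint angles nearest the present ones, or None.
- sense(): the state.
- grab_frame(name): name is "side" or "top" or "wrist"; returns the picture (480x640x3 uint8, blue, green, red); there is no depth.
- camera_params(name): a dict with "fx", "fy", "cx", "cy" (pixels), "R" (3x3) and "t" (3): a world point X has camera coordinates R X + t. Camera axes: x right, y down, z forward; pixel columns grow to the right and rows downward; lengths in m; the calibration is good to about 2 mm. A picture is of the moment at which its call begins: read the wrist's pose just before it. camera_params takes no time and is no camera call; for the wrist camera it gives the pose at the moment of the call.
A pose or a line that the arm cannot do raises Unreachable and nothing moves.
- finish_job(): hands the job in; it is judged then, once.
The state is a dict: "time_s": time; "joint_pos": joint angles; "qvel": joint speeds; "joint_torque": joint torques, N m; "position": TCP position; "tool_rot": TCP orientation; "force": force on the tool from outside, world axes, zero at the start; "ft_torque": the same for the moment, N m; "grip_width": finger opening in m; "grip_force": force on a finger pad.
Only numpy, scipy, OpenCV 4.12 (cv2) and the standard library are available. Lean on these libraries where they do the work, as an engineer would, in place of code of your own. Each camera call takes 0.05 s, during which the arm holds its last target. There are 200 camera calls.

## Working session

There is one attempt and no reset: what is moved stays moved. The work goes in short steps, each a Python script; the robot and the scene stay as the last script left them, time stands still between calls to the robot, and variables do not carry over. Pictures are saved under pics/ and viewed, at most 14 in all, crops included, and the job is handed in when it is done.

```bash
ls; mkdir -p pics; python3 - <<'E'
from bench import *
import cv2
s=sense(); print(s["time_s"],s["position"],s["tool_rot"],s["grip_width"])
for n in ("top","side"):
    cv2.imwrite(f"pics/{n}0.png",grab_frame(n)); print(n,camera_params(n))
E
```

```text
pics
0.0 [ 0.13477618 -0.53264658  0.30279189] [[ 9.69426256e-01  2.45381831e-01 -7.00319090e-04]
 [ 2.45382805e-01 -9.69423492e-01  2.31775973e-03]
 [-1.10169653e-04 -2.41874340e-03 -9.99997069e-01]] 0.08527797351082717
top {'fx': 543.8197885875995, 'fy': 543.8197885875995, 'cx': 312.01369363296516, 'cy': 244.544807551365, 'R': array([[ 0.01624838, -0.99986691, -0.00146937],
       [-0.97811368, -0.01558997, -0.20748633],
       [ 0.2074358 ,  0.00480853, -0.97823681]]), 't': array([0.01086719, 0.51808945, 1.13135507])}
side {'fx': 542.9106322309124, 'fy': 542.9106322309124, 'cx': 323.7558186024943, 'cy': 238.19310038099633, 'R': array([[-0.99403901, -0.10861775,  0.00941487],
       [-0.08936808,  0.76230914, -0.64101335],
       [ 0.06244839, -0.63803366, -0.76747198]]), 't': array([0.51091357, 0.0935227 , 1.03674791])}
```

View pics/top0.png

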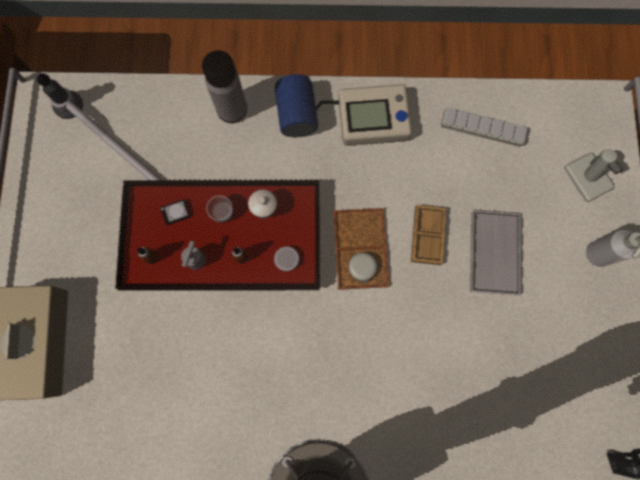

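View pics/side0.png

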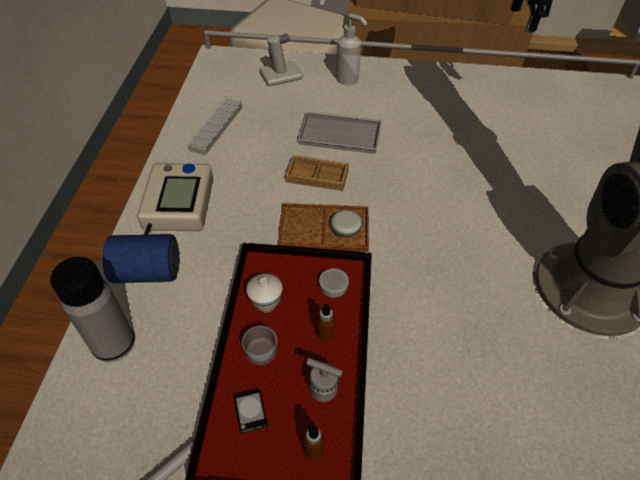

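The top view shows the red lacquered tray at left, cols 118-320 and rows 181-290. On it:
- bottles at about (143,254) and (238,254)
- crusher (193,257)
- bowl (219,209)
- magnifier (176,212)
- teacup (262,204)
- balm tin (287,259)

To the right are the aids tray (361,248, case on the near side), the rack (429,235) and the pan (497,252). The side view shows the same layout.

```bash
cat > h.py <<'E'
from bench import *
import numpy as np, cv2
def P(c): return np.array([[c["fx"],0,c["cx"]],[0,c["fy"],c["cy"]],[0,0,1]])@np.c_[c["R"],c["t"]]
def onplane(c,uv,z):
    K=np.array([[c["fx"],0,c["cx"]],[0,c["fy"],c["cy"]],[0,0,1]])
    d=c["R"].T@np.linalg.solve(K,[uv[0],uv[1],1]); o=-c["R"].T@c["t"]
    return o+d*(z-o[2])/d[2]
def tri(c1,p1,c2,p2):
    X=cv2.triangulatePoints(P(c1),P(c2),np.array(p1,float).reshape(2,1),np.array(p2,float).reshape(2,1)); return (X[:3]/X[3]).ravel()
def proj(c,X):
    q=P(c)@np.r_[X,1]; return q[:2]/q[2]
def down(yaw=0):
    a=np.radians(yaw); c,s=np.cos(a),np.sin(a)
    return np.array([[c,s,0],[s,-c,0],[0,0,-1.]])
E
python3 - <<'E'
from h import *
t,s=camera_params("top"),camera_params("side")
for n,a,b in [("botA_top",(142,250),(313,432)),("botB_top",(237,250),(325,311)),("case",(363,266),(346,222)),("knob",(262,193),(263,279)),("tin",(287,259),(334,281))]:
    print(n,tri(t,a,s,b).round(3))
for n,a,z in [("bowl",(219,209),.074),("mag",(176,212),.048),("crush",(190,250),.11),("rack",(429,235),.022),("pan",(497,252),.015),("aids",(361,248),.012),("tray",(220,235),.052)]:
    print(n,onplane(t,a,z).round(3))
w=camera_params("wrist"); st=sense(); Rt=st["tool_rot"]
print("cam in tool",(Rt.T@(-w["R"].T@w["t"]-st["position"])).round(3),(w["R"]@Rt).round(3),w["fx"])
for p in [(.45,.2,.42),(.45,.3,.42),(.45,-.25,.42),(.45,-.15,.42)]:
    for y in (0,180,90,-90): print(p,y,solve_ik(p,down(y)))
E
```

```text
botA_top [0.49  0.373 0.104]
botB_top [0.494 0.175 0.102]
case [ 0.479 -0.095  0.018]
knob [0.61  0.127 0.109]
tin [0.487 0.073 0.044]
bowl [0.589 0.223 0.074]
mag [0.588 0.323 0.048]
crush [0.49  0.272 0.11 ]
rack [ 0.551 -0.243  0.022]
pan [ 0.516 -0.396  0.015]
aids [ 0.521 -0.091  0.012]
tray [0.537 0.221 0.052]
cam in tool [ 0.08 -0.   -0.07] [[-0.001  1.    -0.001]
 [-0.951 -0.001 -0.309]
 [-0.309  0.001  0.951]] 415.65032547824694
(0.45, 0.2, 0.42) 0 [  19.84300201   16.76038128  -60.12486846   80.06309399   14.48459646
   91.36076028 -128.84454139]
(0.45, 0.2, 0.42) 180 [ 17.38559634  15.59120172 -56.04306475  80.13035005  12.88341091
  90.98520101  52.56990778]
(0.45, 0.2, 0.42) 90 [ -5.25276774  10.46598199 -25.0710734   80.86026623   4.41470924
  89.64201854 -29.98451871]
(0.45, 0.2, 0.42) -90 [ 20.80710201  17.29566409 -61.81969015  80.03751847  15.1980858
  91.54127998 140.52362381]
(0.45, 0.3, 0.42) 0 [ -43.91328429   14.96900013   11.3070622    74.57235525   -2.9031344
   90.7355565  -123.01781826]
(0.45, 0.3, 0.42) 180 [  4.69514018  24.89663498 -61.89920943  72.63779
[... 527 characters left out ...]
2) 90 [ 47.95477919  13.52406216 -26.74253524  77.50637375   6.04054247
  90.36885615  21.89327794]
(0.45, -0.25, 0.42) -90 [  32.64683815   12.01327384   -6.92349487   78.10008314    1.43769105
   89.97173467 -154.12716174]
(0.45, -0.15, 0.42) 0 [ 37.65077703   8.09955919 -24.62677109  83.42491014   3.36616131
  89.20512787 -76.80586999]
(0.45, -0.15, 0.42) 180 [ 47.55125389   9.29522745 -36.6196582   83.10011567   5.52917805
  89.41883539 101.23721394]
(0.45, -0.15, 0.42) 90 [ 45.83494136   9.04675625 -34.49768848  83.15450839   5.10965098
  89.37224889  11.61514063]
(0.45, -0.15, 0.42) -90 [  32.52585645    7.66140915  -18.59622593   83.60173362    2.43693859
   89.13325805 -165.95252565]
```

```bash
python3 - <<'E'
from h import *
import pickle
C={}
for n,p in [("r1",(.46,-.31,.40)),("r2",(.46,-.19,.40)),("l1",(.46,.15,.40)),("l2",(.46,.27,.40))]:
    reach(p,down(180)); hold(.15)
    C[n]=camera_params("wrist"); im=grab_frame("wrist"); cv2.imwrite(f"pics/{n}.png",im)
    print(n,sense()["time_s"],sense()["joint_pos"].round(0))
pickle.dump(C,open("C.pkl","wb"))
E
```

```text
r1 2.05 [ 56.  20. -34.  74.  11.  90. 114.]
r2 2.8 [ 51.  13. -37.  82.   8.  87. 104.]
l1 4.2833 [ 26.  15. -57.  84.  12.  88.  59.]
l2 5.0333 [  8.  23. -58.  77.  19.  91.  42.]
```

View pics/r1.png

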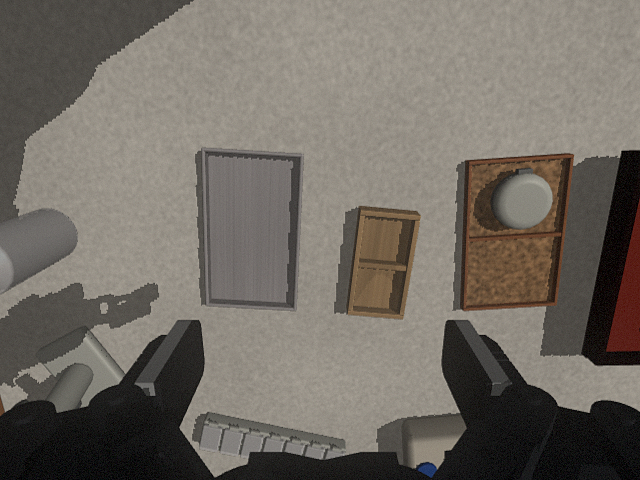

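View pics/r2.png

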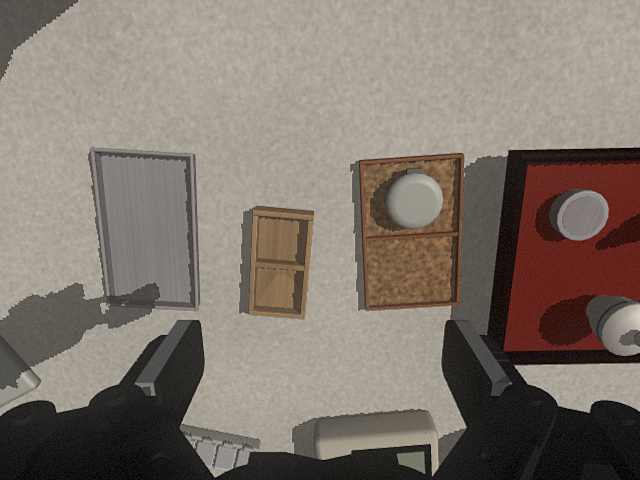

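View pics/l1.png

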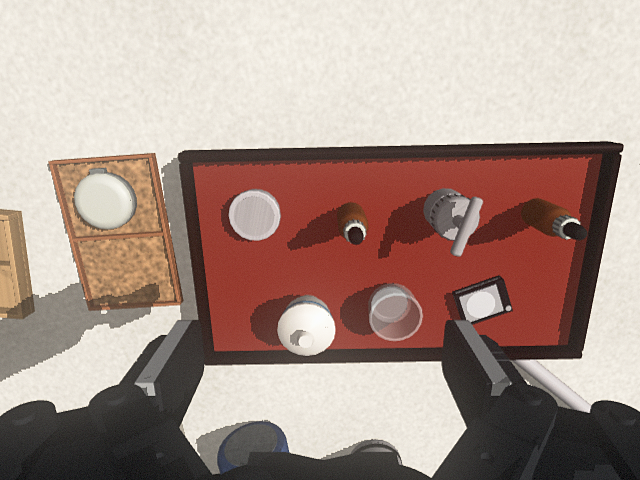

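View pics/l2.png

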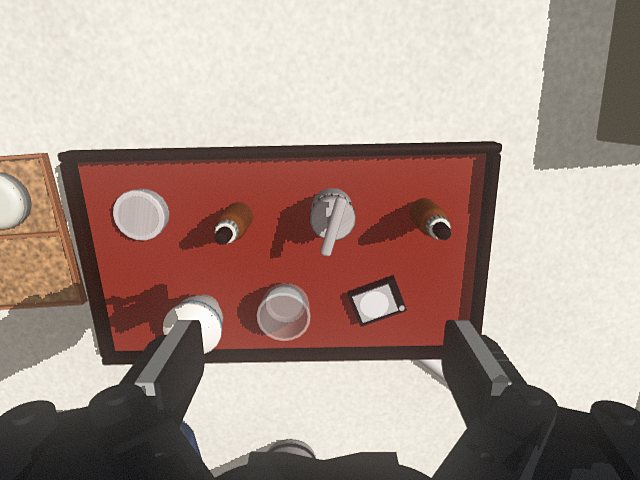

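r1 and r2 show the pan's outer corners at (203,149)-(296,310) in r1 and (91,149)-(198,309) in r2. The rack spans (360,207)-(403,318) in r1 and (254,207)-(304,318) in r2. The aids tray spans (465,161)-(557,303) in r1 and (360,160)-(460,303) in r2, with the empty bay on the far side.

l1 and l2 show these points as l1 / l2 pairs:
- bottle bulb tops: (355,238) / (223,237) and (571,231) / (441,231)
- crusher bar ends: (477,201), (458,250) / (345,197), (326,251)
- bowl rim: (396,313) / (284,312)
- magnifier: (482,299) / (377,301)

```bash
cat > m.py <<'E'
from h import *
import pickle
from scipy.optimize import least_squares
C=pickle.load(open("C.pkl","rb"))
def rect(n,L,W,v1,p1,v2,p2,yaw0,free=False):
    # local corners; match by nearest ordering from initial guess
    X=np.array([tri(C[v1],a,C[v2],b) for a,b in zip(p1,p2)]); c0=X.mean(0)
    e=X[3]-X[0]
    loc=np.array([[-L/2,W/2],[-L/2,-W/2],[L/2,-W/2],[L/2,W/2]])  # near-left(+y), near-right.. order as given below
    def f(q):
        c,s=np.cos(q[3]),np.sin(q[3]); r=[]
        for l,a,b in zip(loc,p1,p2):
            w=np.array([q[0]+c*l[0]-s*l[1],q[1]+s*l[0]+c*l[1],q[2]])
            r+=list(proj(C[v1],w)-a)+list(proj(C[v2],w)-b)
        return np.array(r)
    o=least_squares(f,[*c0,np.radians(yaw0)])
    print(n,"z corners",X[:,2].round(3),"sides",[round(float(np.linalg.norm(X[i]-X[i-1])),3) for i in range(4)],"fit xyz",o.x[:3].round(4),"yaw",np.degrees(o.x[3]).round(1),"rms px",np.sqrt((o.fun**2).mean()).round(2))
    return o.x
if __name__=="__main__":
    # image up = near robot (-x); image right = +y. corner order TR,TL,BL,BR = (-x,+y),(-x,-y),(+x,-y),(+x,+y)
    rect("pan",.184,.106,"r1",[(302,153),(203,149),(202,306),(296,310)],"r2",[(194,153),(91,149),(104,308),(198,309)],0)
    rect("rack",.130,.068,"r1",[(419,212),(360,207),(348,315),(403,318)],"r2",[(313,211),(254,207),(249,315),(304,318)],0)
    rect("aids",.182,.114,"r1",[(573,155),(465,161),(461,309),(557,303)],"r2",[(464,154),(360,160),(366,309),(460,303)],0)
    # magnifier: long axis along image-right-ish
    rect("mag",.042,.056,"l1",[(501,277),(453,293),(463,322),(511,304)],"l2",[(394,277),(349,297),(361,325),(405,305)],0)
    for n,a,b in [("botB",(355,238),(223,237)),("botA",(571,231),(441,231)),("cr1",(477,201),(345,197)),("cr2",(458,250),(326,251)),("bowl",(396,313),(284,312))]:
        print(n,tri(C["l1"],a,C["l2"],b).round(4))
E
python3 m.py
```

```text
pan z corners [0.004 0.019 0.016 0.016] sides [0.186, 0.106, 0.189, 0.114] fit xyz [ 0.5165 -0.3907  0.0231] yaw -4.0 rms px 1.96
rack z corners [0.015 0.014 0.022 0.023] sides [0.13, 0.066, 0.132, 0.066] fit xyz [ 0.554  -0.2421  0.0225] yaw -4.9 rms px 1.18
aids z corners [ 0.008 -0.008  0.001  0.008] sides [0.18, 0.114, 0.183, 0.115] fit xyz [ 0.5246 -0.0881  0.0061] yaw 4.0 rms px 1.05
mag z corners [0.039 0.034 0.036 0.045] sides [0.034, 0.056, 0.039, 0.057] fit xyz [0.5944 0.3301 0.0356] yaw 23.8 rms px 1.48
botB [0.4946 0.1771 0.1103]
botA [0.4917 0.3767 0.102 ]
cr1 [0.4619 0.2879 0.0992]
cr2 [0.5063 0.2706 0.1135]
bowl [0.5913 0.2257 0.0708]
```

```bash
sed -i 's/def rect(n,L,W,v1,p1,v2,p2,yaw0,free=False):/def rect(n,L,W,v1,p1,v2,p2,yaw0,z):/; s/,q\[2\]\])/,z])/; s/,0)$/,0,Z)/' m.py
sed -i '/"pan"/s/Z)/.015)/;/"rack"/s/Z)/.022)/;/"aids"/s/Z)/.012)/;/"mag"/s/Z)/.048)/' m.py; python3 m.py
python3 - <<'E'
from h import *
import pickle
C=pickle.load(open("C.pkl","rb"))
for v,pts in {"l1":[(355,238,.119),(571,231,.119),(467.5,225.5,.113),(396,313,.074)],"l2":[(223,237,.119),(441,231,.119),(335.5,224,.113),(284,312,.074)]}.items():
    print(v,[onplane(C[v],p[:2],p[2]).round(4)[:2].tolist() for p in pts])
t=camera_params("top"); s=camera_params("side")
print(tri(t,(190,250),s,(324.5,367)), [proj(t,x).round(0) for x in [(.4945,.177,.119),(.4915,.377,.119),(.554,-.242,.022),(.5165,-.39,.015)]])
E
```

```text
pan z corners [0.004 0.019 0.016 0.016] sides [0.186, 0.106, 0.189, 0.114] fit xyz [ 0.5185 -0.3932  0.0136] yaw -4.0 rms px 2.37
rack z corners [0.015 0.014 0.022 0.023] sides [0.13, 0.066, 0.132, 0.066] fit xyz [ 0.5541 -0.2421  0.0185] yaw -4.9 rms px 1.18
aids z corners [ 0.008 -0.008  0.001  0.008] sides [0.18, 0.114, 0.183, 0.115] fit xyz [ 0.523  -0.0901  0.5301] yaw 4.0 rms px 1.41
mag z corners [0.039 0.034 0.036 0.045] sides [0.034, 0.056, 0.039, 0.057] fit xyz [0.5884 0.3266 0.0359] yaw 23.8 rms px 1.93
botB [0.4946 0.1771 0.1103]
botA [0.4917 0.3767 0.102 ]
cr1 [0.4619 0.2879 0.0992]
cr2 [0.5063 0.2706 0.1135]
bowl [0.5913 0.2257 0.0708]
l1 [[0.4923, 0.1765], [0.4866, 0.3662], [0.4829, 0.2769], [0.59, 0.2251]]
l2 [[0.4915, 0.1794], [0.4866, 0.3717], [0.4816, 0.2791], [0.5891, 0.2261]]
[0.48768078 0.27345651 0.1043974 ] [array([235., 248.]), array([138., 248.]), array([428., 234.]), array([494., 252.])]
```

```bash
cat >> h.py <<'E'
UP=.25
BOT={"a":(.489,.371),"b":(.493,.177)}
CR=(.484,.277); BOWL=(.590,.225)
def local(c,yaw,x,y=0):
    a=np.radians(yaw); return c[0]+x*np.cos(a)-y*np.sin(a), c[1]+x*np.sin(a)+y*np.cos(a)
RACK=((.553,-.242),-4.9); PAN=((.5175,-.392),-4.0); AIDS=((.523,-.090),4.0)
def rep(m):
    s=sense(); print(m,round(s["time_s"],1),s["position"].round(4),"w",round(s["grip_width"],4),"gf",round(s["grip_force"],1),"F",s["force"].round(1),"q",s["joint_pos"].round(0))
def pick(xy,yaw,z,opening,strength):
    grip(opening); reach((*xy,UP),down(yaw)); move_straight((*xy,z+.02),vel=.2); move_straight((*xy,z),vel=.06); rep("at")
    grip(0,strength); hold(.2); rep("gripped"); move_straight((*xy,UP),vel=.2); rep("lifted")
def place(xy,yaw,z,opening):
    move_straight((*xy,UP),down(yaw),vel=.3); move_straight((*xy,z+.02),vel=.2); move_straight((*xy,z),vel=.04); rep("down")
    grip(opening); hold(.2); move_straight((*xy,UP),vel=.2); rep("placed")
E
python3 - <<'E'
from h import *
pick(BOT["b"],175,.034+.093,.065,30)
place(local(*RACK,.031),175,.006+.094,.065)
cv2.imwrite("pics/b1.png",np.hstack([grab_frame("top")[150:310,340:540],grab_frame("side")[130:290,230:430]]).repeat(2,0).repeat(2,1))
E
```

```text
at 7.3 [0.4928 0.1769 0.1267] w 0.0649 gf 0.0 F [ 0.5 -0.6 -0.7] q [ 14.  34. -49. 103.  30.  58.  38.]
gripped 7.9 [0.4933 0.1772 0.1274] w 0.0289 gf 29.9 F [0.2 0.3 4. ] q [ 14.  34. -49. 103.  30.  58.  38.]
lifted 8.7 [0.4923 0.1763 0.2487] w 0.0288 gf 29.7 F [ 0.7  0.7 -0.4] q [ 18.  26. -54.  94.  22.  71.  44.]
down 11.7 [ 0.5838 -0.2446  0.0997] w 0.0289 gf 29.6 F [-0.4 -0.1 -0.5] q [ 48.  45. -43.  86.  33.  63.  83.]
placed 13.2 [ 0.5831 -0.2447  0.2486] w 0.065 gf 0.0 F [-0.7 -0.3 -0.1] q [ 49.  37. -48.  76.  27.  78.  87.]
```

View pics/b1.png

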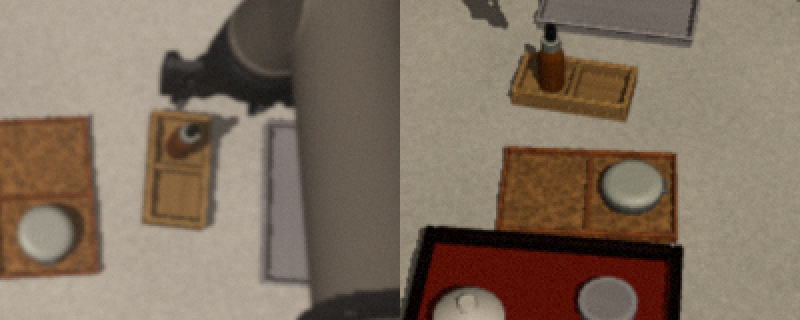

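The bottle stands upright in the far bay. The side crop shows it at about (550,70), clear of the walls. Next come bottle A and the crusher.

```bash
python3 - <<'E'
from h import *
pick(BOT["a"],175,.034+.093,.065,30)
place(local(*RACK,-.031),175,.006+.094,.065)
pick(CR,158.7,.164,.045,50)
place(local(*PAN,-.047),176,.133,.04)
reach((.46,-.21,.40),down(180)); hold(.15)
cv2.imwrite("pics/b2.png",grab_frame("wrist"))
E
```

```text
at 16.9 [0.4889 0.3708 0.1267] w 0.0647 gf 0.0 F [-0.9 -0.4  0.7] q [ -4.  47. -58.  88.  42.  69.  16.]
gripped 17.6 [0.4892 0.3715 0.1276] w 0.0291 gf 29.9 F [0.7 0.7 2.7] q [ -4.  47. -58.  88.  42.  69.  16.]
lifted 18.3 [0.4888 0.3701 0.2485] w 0.029 gf 29.6 F [ 0.2 -1.1 -1.5] q [ -3.  41. -63.  79.  36.  81.  20.]
down 21.9 [ 0.522  -0.2393  0.0997] w 0.0292 gf 29.6 F [-0.2  0.  -0.7] q [ 61.  46. -59.  96.  44.  64.  74.]
placed 23.5 [ 0.5213 -0.2395  0.2487] w 0.065 gf 0.0 F [-0.1 -1.3 -0.8] q [ 64.  38. -66.  86.  35.  79.  81.]
at 26.7 [0.4839 0.2769 0.1638] w 0.0451 gf 0.0 F [0.4 0.  0.6] q [  8.  39. -59.  95.  35.  67.   9.]
gripped 27.3 [0.4842 0.2773 0.1644] w 0.0089 gf 49.6 F [-0.1 -0.5  2.9] q [  8.  38. -59.  95.  35.  67.   9.]
lifted 27.9 [0.4836 0.2762 0.2487] w 0.0094 gf 49.0 F [ 0.1  0.3 -2.5] q [ 10.  34. -62.  89.  31.  76.  12.]
down 31.5 [ 0.4706 -0.3887  0.1328] w 0.0092 gf 49.1 F [ 0.2 -0.2 -2.3] q [ 74.  47. -60.  88.  43.  70.  93.]
placed 32.8 [ 0.47   -0.3887  0.2489] w 0.0401 gf 0.0 F [ 0.7 -0.6 -0. ] q [ 75.  41. -64.  80.  37.  81.  97.]
```

View pics/b2.png

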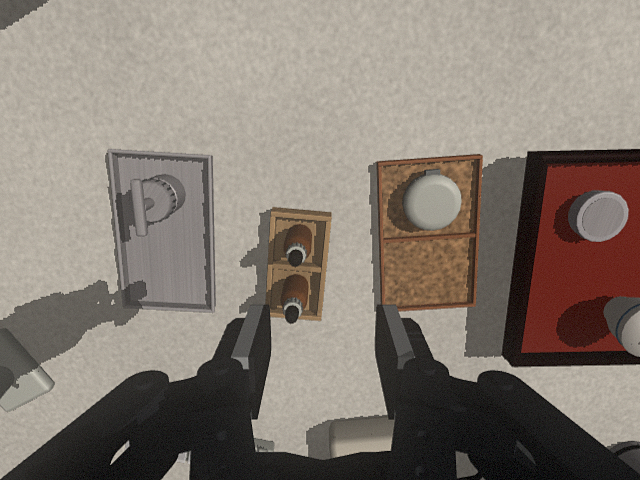

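Both bottles stand in the rack bays, at (297,247) and (293,298). The crusher stands in the pan's near half at (150,205). Next is the bowl, then a close look at the magnifier.

```bash
python3 - <<'E'
from h import *
import pickle
pick(BOWL,176,.034+.081,.08,25)
place(local(*PAN,.046),176,.002+.082,.066)
C={}
for n,p in [("m1",(.53,.28,.25)),("m2",(.53,.36,.25))]:
    reach(p,down(180)); hold(.15); C[n]=camera_params("wrist"); cv2.imwrite(f"pics/{n}.png",grab_frame("wrist"))
pickle.dump(C,open("C.pkl","wb"))
rep("view")
a=cv2.imread("pics/m1.png"); b=cv2.imread("pics/m2.png"); c=grab_frame("side")[80:240,230:430]
cv2.imwrite("pics/m12.png",np.vstack([np.hstack([a[60:330,130:530],b[60:330,130:530]]),np.hstack([cv2.resize(c,(400,320)),cv2.resize(grab_frame("top")[150:310,400:600],(400,320))])]))
E
```

```text
at 37.4 [0.5898 0.2249 0.1146] w 0.0801 gf 0.0 F [ 1.1 -0.2  0.4] q [ 10.  48. -55.  85.  41.  68.  35.]
gripped 37.9 [0.5903 0.2255 0.1158] w 0.0569 gf 27.0 F [ 0.  -0.4  4.2] q [ 10.  48. -55.  85.  41.  68.  35.]
lifted 38.8 [0.5894 0.2242 0.2481] w 0.0566 gf 26.9 F [-0.2  0.4 -1.4] q [ 11.  41. -59.  76.  35.  82.  39.]
down 42.5 [ 0.5631 -0.3953  0.084 ] w 0.0571 gf 27.0 F [-1.4  0.3  1. ] q [ 62.  56. -54.  75.  45.  71.  92.]
placed 44.0 [ 0.5628 -0.3952  0.2485] w 0.0662 gf 0.0 F [ 0.2 -0.7 -0.2] q [ 61.  48. -59.  65.  39.  87.  97.]
view 47.2 [0.531  0.3584 0.2498] w 0.0661 gf 0.0 F [-0.3 -0.4 -0.1] q [ -4.  41. -57.  74.  34.  82.  31.]
```

View pics/m12.png

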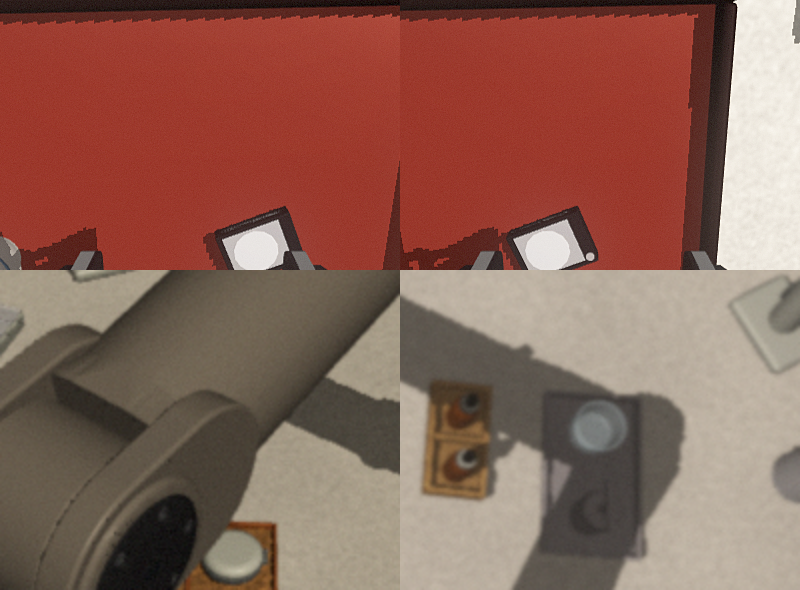

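The top crop shows the bowl (598,427) and the crusher (593,510) standing side by side in the pan, and both bottles in the rack. The magnifier lies partly behind a finger at about (550,240), with its near side face visible. I'll zoom in on the stored views to separate its top-face corners from the foot.

```bash
python3 - <<'E'
import cv2,numpy as np
l1,l2,m1,m2=[cv2.imread(f"pics/{n}.png") for n in("l1","l2","m1","m2")]
f=lambda im,x,y,w=80,h=60,s=5:cv2.resize(im[y:y+h,x:x+w],(400,300),interpolation=cv2.INTER_CUBIC)
cv2.imwrite("pics/z.png",np.vstack([np.hstack([f(l1,442,270),f(l2,337,270)]),np.hstack([f(m1,335,262,100,75),f(m2,230,262,100,75)])]))
E
```

```text
(no output)
```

View pics/z.png

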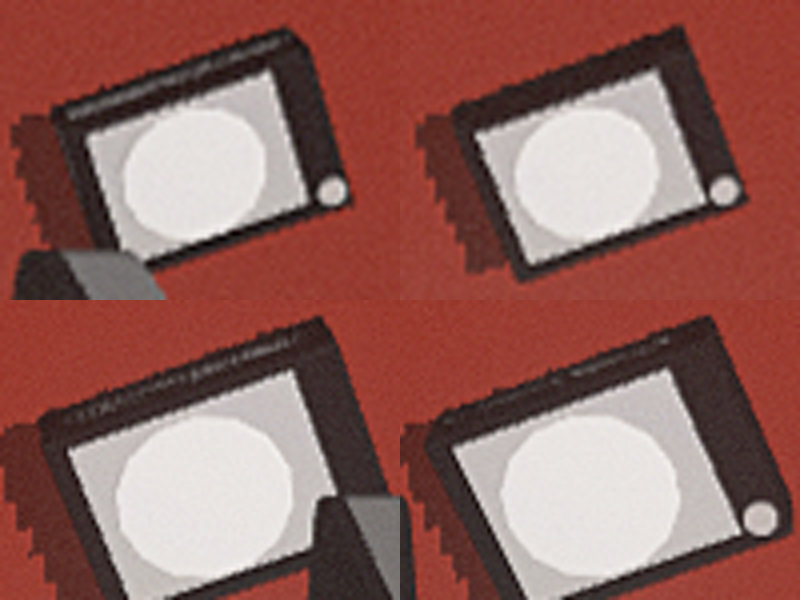

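```bash
python3 - <<'E'
from h import *
import pickle
C=pickle.load(open("C.pkl","rb"))
m2=np.array([(52,145),(272,70),(342,235),(127,300)])/4+[230,262]
m1=np.array([(68,150),(295,70)])/4+[335,262]
p2=np.array([onplane(C["m2"],q,.048)[:2] for q in m2]); p1=np.array([onplane(C["m1"],q,.048)[:2] for q in m1])
print(p2.round(4).tolist(),p2.mean(0).round(4)); print(p1.round(4).tolist())
print("tri",[tri(C["m1"],a,C["m2"],b).round(4).tolist() for a,b in zip(m1,m2)])
r=lambda a,b:np.degrees(np.arctan2(*(b-a)[::-1]))
print("long",r(p2[0],p2[1]),r(p2[3],p2[2]),"short",r(p2[0],p2[3]),r(p2[1],p2[2]),np.linalg.norm(p2[1]-p2[0]),np.linalg.norm(p2[3]-p2[0]))
print(onplane(C["m2"],np.array([362,220])/4+[230,262],.048),onplane(C["m2"],np.array([392,230])/4+[230,262],.048))
for yaw in (110,114,118): print(yaw,solve_ik((.59,.326,.109),down(yaw)),solve_ik((.59,.326,.25),down(yaw)))
E
```

```text
[[0.583, 0.3007], [0.5685, 0.3406], [0.6013, 0.3527], [0.6148, 0.3127]] [0.5919 0.3267]
[[0.5838, 0.3], [0.5683, 0.3399]]
tri [[0.5845, 0.3002, 0.0457], [0.5694, 0.3405, 0.0456]]
long 110.04660688190714 108.6099039505207 short 20.662385535034662 20.298735662820363 0.04248900148877767 0.03391665356486818
[0.59821894 0.35642752 0.048     ] [0.60027348 0.36191072 0.048     ]
110 [ -8.76208     46.59043276 -37.60045054  77.51219647  29.12931959
  65.58453878 -29.62277528] [ -8.49514313  39.9966484  -40.55029195  67.97332314  25.06803606
  80.47826708 -26.16291053]
114 [ -8.33737204  46.84167773 -38.43567097  77.49185388  29.80799204
  65.81459789 -26.04088358] [ -8.11109479  40.22271529 -41.38181767  67.95393784  25.63560461
  80.64774027 -22.49970232]
118 [ -7.9137684   47.10059836 -39.27614424  77.47162249  30.49272133
  66.05216907 -22.46075429] [ -7.73430901  40.4517382  -42.20611033  67.93496995  26.20111959
  80.82009933 -18.83411489]
```

```bash
python3 - <<'E'
from h import *
pick((.591,.329),110,.109,.058,30)
place(local(*AIDS,.0445),184,.004+.076,.060)
reach((.46,-.21,.40),down(180)); hold(.15)
a=grab_frame("wrist")[130:340,60:640]
reach((.2,-.5,.35),down(180)) if solve_ik((.2,-.5,.35),down(180)) is not None else None
rep("away")
b=np.hstack([cv2.resize(grab_frame("top")[170:310,110:530],(400,133)),cv2.resize(grab_frame("side")[90:400,190:400],(180,266))[:133]])
cv2.imwrite("pics/f.png",np.vstack([a,b])); cv2.imwrite("pics/side_f.png",grab_frame("side"))
E
```

```text
at 49.7 [0.5908 0.3288 0.1085] w 0.0581 gf 0.0 F [ 1.  -0.2 -0.4] q [ -9.  47. -38.  77.  29.  66. -30.]
gripped 50.2 [0.5913 0.3292 0.1095] w 0.0414 gf 31.1 F [-0.2  0.2  2. ] q [ -9.  47. -38.  77.  29.  66. -30.]
lifted 51.0 [0.5905 0.3284 0.2483] w 0.0411 gf 30.9 F [-1.3  0.3 -1.6] q [ -9.  40. -40.  68.  25.  81. -26.]
down 54.2 [ 0.5673 -0.0869  0.0797] w 0.0412 gf 30.9 F [ 0.4 -0.7 -0.6] q [ 42.  45. -52.  97.  40.  59.  70.]
placed 55.8 [ 0.5666 -0.0871  0.2487] w 0.0607 gf 0.0 F [-0.1 -0.8 -0.6] q [ 46.  35. -60.  86.  31.  77.  77.]
away 58.3 [ 0.202  -0.4989  0.3505] w 0.0601 gf 0.0 F [-0.6 -0.1  0.6] q [110.  28. -66.  82.  25.  86. 136.]
```

View pics/f.png

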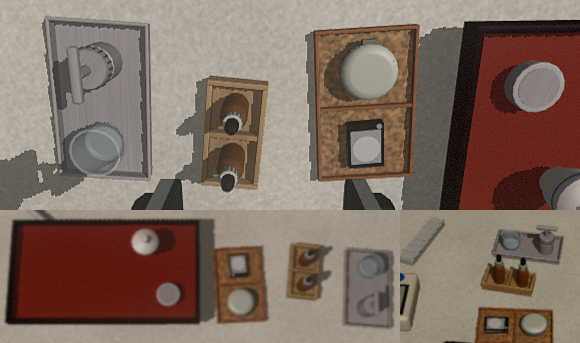

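View pics/side_f.png

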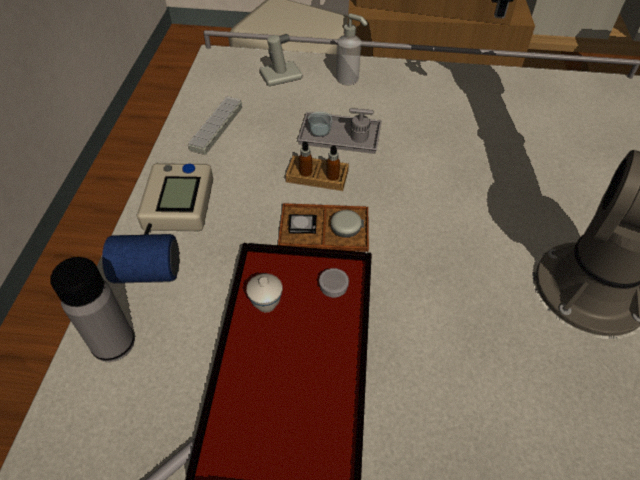

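Final views: both bottles stand upright in the rack at (306,160) and (333,163). The bowl (319,125) and crusher (361,127) stand in the pan, and the magnifier lies flat in its bay at (302,223). The teacup (264,290) and tin (334,282) look unmoved.

```bash
python3 -c "
from bench import *
hold(.5); print(finish_job())"
```

```text
the job is handed in; nothing more can be done
None
```

I handed the job in at about 59 s: both bottles are upright in the rack, the crusher and bowl stand side by side in the pan, the magnifier lies flat in its bay, and the teacup and balm tin were never touched.

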